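# Offer up the last stool leg over its socket

### The job

Take the pale stool leg with the red stripe out of its stand, carry it over the timber lying in between, and turn it so that its locating pin, on the striped side, is over the pin hole beside the vacant socket of the upturned stool. Finish holding it there in the gripper, upright and still, with the tenon centred over the socket about a centimetre above the seat, so that glue can be brushed in: do not insert it, let it touch the stool or let go. Do not bump the stool, knock the timber or disturb the dark leg or the tape measure.

Things in the scene. Friction and masses are not known exactly. Their poses are not given: they have to be found in the camera images.
- leg: Pale wooden stool leg with red stripes, loose, about 0.28 kg, 165 mm tall, upright in stand_a, tenon down. From below: tenon 24 mm diameter to 28 mm; steel flange 68 mm diameter to 34 mm; wood 50 mm diameter, tapering to a plain cylinder of 36 mm diameter from 90 mm to the top. Origin: centre of the tenon's lower end; z up along the leg, x towards the pin and the stripes.
- leg_tip (a point): Centre of the lower end of the leg's tenon, its lowest point.
- leg_pin (a point): Lower end of the steel locating pin (8 mm diameter, 18 mm long) under the leg's flange, 24 mm off the axis along the leg's x, 10 mm above the tenon's lower end. Red stripes on the flange, down the cylinder's side and from the middle of the top to its edge lie on the pin's side.
- leg_grip (a point): Point on the leg's axis 135 mm above the tenon's lower end (30 mm below the top), in the middle of the part to grip, 36 mm diameter; any direction round it will do.
- stool: Upturned step stool fixed to the bench: seat 260 (x) by 300 (y) by 36 mm lying on the bench. Three brown legs of the same shape are fitted at (+85,+105), (+85,-105) and (-85,+105) mm, tops 173 mm above the bench; a stretcher joins the two at x = +85. Vacant corner at (-85,-105). Origin: centre of the seat's underside; z up.
- socket (a point): Centre of the mouth of the vacant socket, a hole of 27 mm diameter and 30 mm depth in the seat's upper face, at (-85, -105, +36) mm of the stool; its axes are parallel to the stool's.
- pin_hole (a point): Centre of the mouth of the pin hole (11 mm diameter) beside the socket, 24 mm from it along the stool's +x, where a red line on the seat runs on from it. The leg's pin belongs over this hole.
- stand_a: Plywood block 100 x 100 x 50 mm, fixed to the bench, with a 59 mm diameter hole in its upper face, in which the pale leg stands: its flange rests on the block, the tenon and the pin hang free in the hole. Origin: centre of the underside.
- stand_b: The same kind of block, holding the dark leg.
- dark_leg: Dark brown leg without pin or stripe, otherwise of the same shape as the pale one, standing in stand_b; not to be used. Origin: lower end of its axis.
- beam: Loose squared timber beam 420 mm long (its x), 70 mm wide, 70 mm high, lying on the bench between the stands and the stool. Origin: centre of its underside.
- plank: Loose plank 380 mm long (its x), 58 mm wide, 22 mm thick, lying on the beam; its upper face is 92 mm above the bench. Origin: centre of its underside.
- tape: Yellow tape measure 60 x 60 x 35 mm on the bench near the stands. Origin: centre of its underside.
Things that resemble listed ones, but are neither listed nor needed, are in the scene too. Leave any blue or turquoise look-alike of the leg alone.

How it is judged:
On the way, in this order (a step that is already met when the one before it is completed fails the run):
1. the pale leg is gripped and drawn up out of its stand (z of leg_tip in the frame of stand_a above 0.055 m and contact force between the fingers and leg above 1 N and contact force between leg and stand_a below 0.1 N), for 0.1 s.
2. the leg passes over the timber, its lower end above the plank (z of leg_tip in the frame of plank above 0.022 m and y of leg_tip in the frame of plank between -0.03 and 0.03 m and x of leg_tip in the frame of plank between -0.25 and 0.25 m).
At the end, for the whole second after the job is handed in: The pale leg is held still in the fingers and touches nothing else: tenon end 3 to 20 mm above the seat's upper face, within 6 mm of the socket's centre, upright within 0.09 rad, the pin's side turned to the pin hole within 0.17 rad (z of leg_tip in the frame of socket between 0.003 and 0.02 m and horizontal distance between leg_tip and socket below 0.006 m and horizontal distance between leg_pin and pin_hole below 0.02 m and angle between the x axis of leg and the x axis of stool, either way round below 0.17 rad and angle between leg's own z axis and vertical below 0.09 rad and contact force between the fingers and leg above 1 N and contact force between leg and stool below 0.1 N and linear speed of leg below 0.02 m/s and angular speed of leg below 0.2 rad/s); the arm keeps its last pose, push and grip.
It fails at once if the leg, the arm or the gripper touches the stool (contact force between stool and anything else above 1 N).
It fails at once if the leg knocks the timber (contact force between leg and beam above 1 N or contact force between leg and plank above 1 N).
It fails at once if the timber, the dark leg or the tape measure is moved by more than 15 mm (distance of any of dark_leg, beam, plank, tape from where it was at the start of the episode above 0.015 m).
It also fails if it takes over 48 s, if anything falls off the work surface, if the arm or the gripper's body presses on something with over 40 N, if the wrist force passes 120 N, or if a joint passes its speed limit or range.

### The arm

A 6-joint arm with a two-finger parallel gripper is mounted at the origin on the work surface. World frame = base frame: x ahead of the robot, y to its left, z up, the work surface at z = 0. Lengths are in m, angles in rad, forces in N, time in s.
With the tool pointing down it reaches from about 0.225 to 0.875 m from the base axis. Payload 3.4 kg.
Tool frame: the origin (TCP) lies at the very end of the fingers, on their centre line; the grasp point (between the pads) lies 19 mm behind it; z points along the fingers, y is the line along which they close (so a half turn about z gives the same grasp; the last joint's range is limited). The gripper opens to 85 mm and grips with 20 to 120 N. Pads are 22 mm wide; open, the fingers measure 114 mm over their backs; the gripper's body (76 mm by 85 mm) begins 54 mm behind the grasp point. The pads swing forward as they close: fully open they stand 13 mm farther back than shut.
Start: joints at [1.016, 0.276, 1.505, -0, 1.361, -0.121], TCP at [0.242, 0.522, 0.231] pointing down, gripper open.
Joint ranges: [-2.89, 2.89], [-0.75, 2.08], [0.22, 2.7], [-1.18, 4.32], [0.11, 2.71], [-2.7, 2.7]. Speed limits (rad/s): [2.57, 2.57, 3.14, 3.14, 3.14, 3.14].

### API

Orientations are given as a unit quaternion [w, x, y, z].
In Python, from rig import readout, vision, manip gives the robot as it stands.
- The arm moves only by the shell command python3 -m handwheel 'ROWS' [FORCE]. ROWS is JSON, a list of rows, each a list of 3 entries, a list of its own where there are three numbers: the shift along the tool's x, y, z in mm, then the turn, a rotation vector about the tool's x, y, z in units of 6 degrees (1.0 is 6 degrees), then the closure, from -1 (fully open) to 1 (shut), so that 0 is half open. A call has 1 to 20 rows; each row shifts and turns the commanded pose from where the row before left it, along the tool's axes as they then stand; what a row does not reach is not made up. A row lasts 1/8 s, in which the tool goes at most 62.5 mm and 10.7 degrees, less where a joint would pass 70% of its speed; a pose out of reach is approached as far as the arm can. A call is refused whole if a number of a shift passes 62.5 or a number of a turn 1, either way. A call with a gripper value outside its range is refused whole. The fingers move at their own pace and stop on an object; FORCE is the grip in N (left out, the last holds). Time passes only in rows, so rows that do not move let the fingers close. It gives the time, the measured TCP pose, the force, the opening and the grip force at its end, in the units of the state.
- readout.get_state(): the state, without advancing time (a new reading comes with each control period).
- vision.get_image(name): name is "scene" or "top" or "wrist"; returns the picture (480x640x3 uint8, blue, green, red); there is no depth.
- vision.camera_params(name): a dict with "intrinsics" (3x3 intrinsics, pixels), "rvec" (rotation vector, rad) and "tvec" (3), from world to camera coordinates, as OpenCV has them; the wrist camera has in their place "hand_eye" (4x4, takes a point from camera to tool coordinates, whose origin is the TCP and whose axes are the flange's). Camera axes: x right, y down, z forward; pixel columns grow to the right and rows downward; lengths in m; the calibration is good to about 2 mm. A picture is of the moment at which its call begins: read the wrist's pose just before it. camera_params takes no time and is no camera call.
- manip.sign_off(): hands the job in; it is judged then, once.
The state is a dict: "clock": time; "qpos": joint angles; "qd": joint speeds; "effort": joint torques, N m; "position": TCP position; "ee_rot": TCP orientation; "contact_force": force on the tool from outside, world axes, zero at the start; "moment": the same for the moment, N m; "width": finger opening in m; "gripper_force": force on a finger pad.
Only numpy, scipy, OpenCV 4.12 (cv2) and the standard library are available. Lean on these libraries where they do the work, as an engineer would, in place of code of your own. Each camera call takes 0.05 s, during which the arm holds its last target. There are 200 camera calls.

## Working session

There is one attempt and no reset: what is moved stays moved. The work goes in short steps, Python scripts to look and compute and a shell command to move; the robot and the scene stay as the last step left them, time stands still between calls to the robot, and variables do not carry over. Pictures are saved under pics/ and viewed, at most 10 in all, crops included, and the job is handed in when it is done.

```bash
mkdir -p pics; ls; python3 - <<'E'
from rig import readout, vision
import cv2
print(readout.get_state())
for n in("scene","top"):
    cv2.imwrite(f"pics/{n}0.png",vision.get_image(n))
for n in("scene","top","wrist"): print(n,vision.camera_params(n))
E
```

```text
pics
{'clock': 0.0, 'qpos': array([ 1.01601590e+00,  2.76657605e-01,  1.50615368e+00,  2.15969677e-05,
        1.36071262e+00, -1.20992877e-01]), 'qd': array([-0.00070758,  0.00019376, -0.00062042, -0.00034032, -0.00092021,
       -0.00140185]), 'effort': array([-1.13928421e-03, -4.16749513e+01, -2.45810044e+01, -9.07787808e-05,
        1.08558271e-02, -1.10353207e-05]), 'position': array([0.24138777, 0.52128659, 0.23039583]), 'ee_rot': array([-3.30060527e-04,  2.15199329e-01,  9.76569668e-01, -9.07525197e-04]), 'contact_force': array([ 0.45448489, -0.28477303,  0.18565755]), 'moment': array([-0.02818714, -0.01432382,  0.02651279]), 'gripper_force': 0.0, 'width': 0.08556393611360667}
scene {'intrinsics': array([[523.59129889,   0.        , 317.79500684],
       [  0.        , 523.59129889, 234.65956697],
       [  0.        ,   0.        ,   1.        ]]), 'rvec': array([ 2.22450686,  0.87893941, -0.38535609]), 'tvec': array([-0.32033417, -0.18195822,  1.55137032])}
top {'intrinsics': array([[520.14023813,   0.        , 313.59846981],
       [  0.        , 520.14023813, 230.85379   ],
       [  0.        ,   0.        ,   1.        ]]), 'rvec': array([ 2.0588945 , -2.15162066,  0.24646228]), 'tvec': array([-0.05240916,  0.50939362,  0.97135888])}
wrist {'intrinsics': array([[347.33588378,   0.        , 322.07095053],
       [  0.        , 347.33588378, 244.96351749],
       [  0.        ,   0.        ,   1.        ]]), 'hand_eye': array([[-2.02010924e-03, -9.59507102e-01, -2.81677192e-01,
         7.17990599e-02],
       [ 9.99997733e-01, -2.12802442e-03,  7.72156474e-05,
        -6.90603984e-06],
       [-6.73504906e-04, -2.81676397e-01,  9.59509225e-01,
        -1.42344505e-01],
       [ 0.00000000e+00,  0.00000000e+00,  0.00000000e+00,
         1.00000000e+00]])}
```

View pics/top0.png

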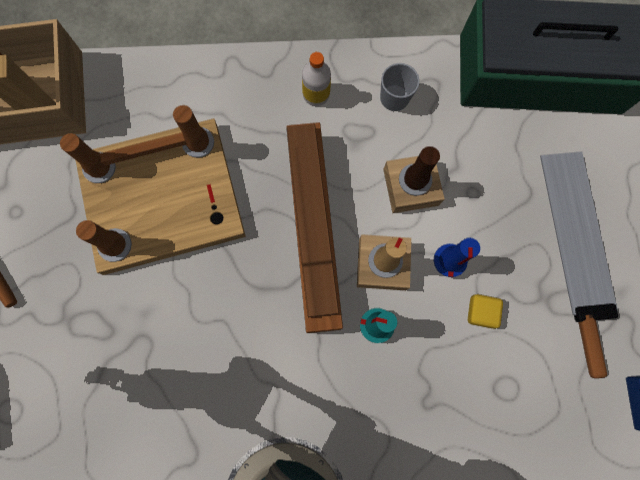

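View pics/scene0.png

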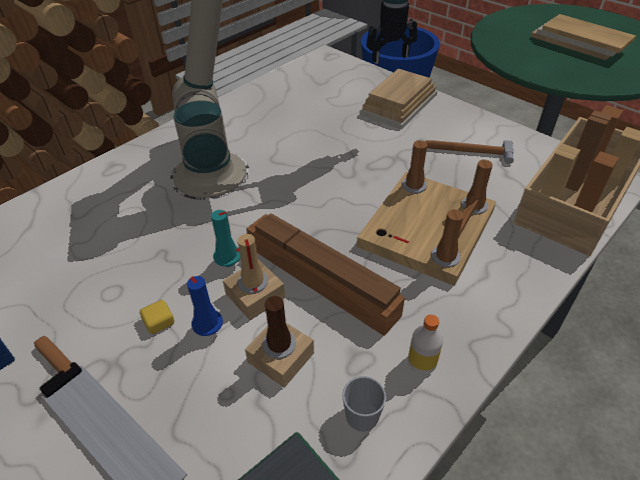

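Candidates in the top view: the pale leg (390,255) in its stand, teal (380,322), blue (455,258) and dark (418,170). Only the one at (390,255) is pale wood with a red stripe standing in a plywood block. The socket is at about (217,218), with the pin hole at (213,207). I'll confirm with an enlarged crop and project the points.

```bash
cat > h.py <<'E'
import numpy as np, cv2
from rig import readout, vision
from scipy.spatial.transform import Rotation as R
def cam(n):
    p=vision.camera_params(n)
    if n!="wrist": return p["intrinsics"],R.from_rotvec(p["rvec"]).as_matrix(),p["tvec"]
    s=readout.get_state(); T=np.eye(4); q=s["ee_rot"]
    T[:3,:3]=R.from_quat(q,scalar_first=True).as_matrix(); T[:3,3]=s["position"]
    M=np.linalg.inv(T@p["hand_eye"]); return p["intrinsics"],M[:3,:3],M[:3,3]
def unproj(c,uv,z):
    K,Rm,t=c; d=Rm.T@np.linalg.solve(K,[*uv,1]); o=-Rm.T@t
    return o+d*(z-o[2])/d[2]
def proj(c,P):
    K,Rm,t=c; p=K@(Rm@np.array(P)+t); return p[:2]/p[2]
E
python3 - <<'E'
from h import *
c=cam("top"); s=cam("scene")
a=cv2.imread("pics/top0.png")
cv2.imwrite("pics/crop.png",np.hstack([cv2.resize(a[205:305,340:440],(400,400),interpolation=2),cv2.resize(a[170:250,170:250],(400,400),interpolation=2)]))
for n,uv,z in [("base",(285,480),0),("legtop",(397,250),.187),("flange",(387,261),.056),("sock",(217,218),.036),("pin",(213.5,207),.036),("line end",(210,186),.036),("plank far",(305,125),.092),("plank near",(323,315),.092),("beam far l",(289,125),.07),("bnear",(325,330),.07),("seat c1",(215,122),.036),("seat c2",(243,234),.036),("seat c3",(97,270),.036),("teal",(381,322),.165),("stA c",(359,237),.05),("stA c",(411,238),.05),("stA c",(411,288),.05),("stA",(359,285),.05),("blue top",(467,249),.165),("dark",(429,156),.187)]:
    print(n,unproj(c,uv,z).round(3))
print(cam("wrist"))
print("scene leg",unproj(s,(247,239),.187),"sock",unproj(s,(381,233),.036),"tcp in scene",proj(s,[.24,.52,.23]),proj(c,[.24,.52,.23]))
E
```

```text
base [ 0.041 -0.     0.   ]
legtop [ 0.437 -0.214  0.187]
flange [ 0.44  -0.216  0.056]
sock [0.547 0.12  0.036]
pin [0.57  0.127 0.036]
line end [0.616 0.134 0.036]
plank far [ 0.717 -0.067  0.092]
plank near [ 0.339 -0.085  0.092]
beam far l [ 0.728 -0.034  0.07 ]
bnear [ 0.313 -0.088  0.07 ]
seat c1 [0.757 0.123 0.036]
seat c2 [0.511 0.068 0.036]
seat c3 [0.451 0.358 0.036]
teal [ 0.318 -0.181  0.165]
stA c [ 0.492 -0.165  0.05 ]
stA c [ 0.485 -0.268  0.05 ]
stA c [ 0.386 -0.259  0.05 ]
stA [ 0.396 -0.158  0.05 ]
blue top [ 0.438 -0.341  0.165]
dark [ 0.605 -0.285  0.187]
(array([[347.33588378,   0.        , 322.07095053],
       [  0.        , 347.33588378, 244.96351749],
       [  0.        ,   0.        ,   1.        ]]), array([[ 4.22158875e-01,  9.06521398e-01, -9.16747028e-04],
       [ 8.69974521e-01, -4.04854656e-01,  2.81490747e-01],
       [ 2.54806236e-01, -1.19631364e-01, -9.59563504e-01]]), array([-0.57426431, -0.03507186,  0.37888286]))
scene leg [ 0.44356159 -0.21177414  0.187     ] sock [0.55076869 0.11618611 0.036     ] tcp in scene [388.83153203  63.48812419] [-67.55096442 392.28974126]
```

View pics/crop.png

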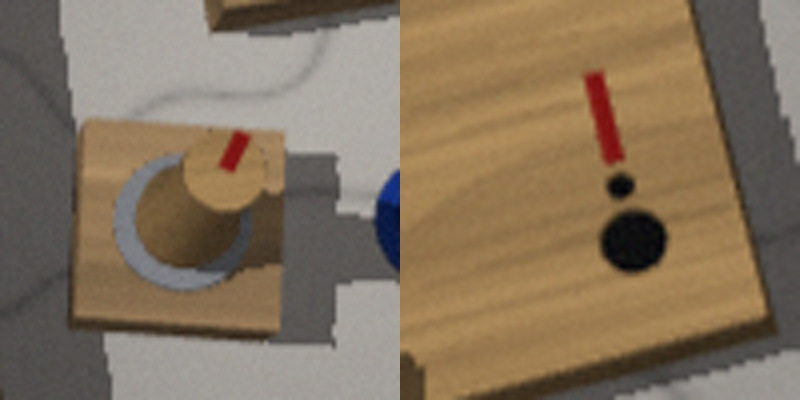

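```bash
cat >> h.py <<'E'
def simulate(rows,pose=None):
    s=readout.get_state()
    p,r=pose or (s["position"],R.from_quat(s["ee_rot"],scalar_first=True))
    for d,w,_ in rows:
        p=p+r.apply(np.array(d)/1000); r=r*R.from_rotvec(np.radians(6)*np.array(w))
    y=r.as_matrix()[:,1]; return p.round(4),np.degrees(np.arctan2(y[1],y[0])).round(2)
E
python3 - <<'E'
from h import *
c=cam("top")
t=unproj(c,(396.25,248),.187);e=unproj(c,(400.6,238.5),.187);print("leg",t,np.degrees(np.arctan2(*(e-t)[1::-1])))
s=unproj(c,(216.6,218.2),.036);h=unproj(c,(214,207.2),.036);l=unproj(c,(208.8,184.4),.036)
for q in(h,l):print("sock",s,np.degrees(np.arctan2(*(q-s)[1::-1])))
for a,b in((-50,-6),(-52,-8),(-54,-9)):
    print(a,b,simulate([[[0,0,-25],[0,0,0],-1]]*2+[[[a,b,0],[0,0,1],-1]]*15))
E
```

```text
leg [ 0.44075716 -0.21305678  0.187     ] -28.429220214849053
sock [0.54650847 0.12061584 0.036     ] 12.602621177276479
sock [0.54650847 0.12061584 0.036     ] 12.312785765181518
-50 -6 (array([ 0.4325, -0.1316,  0.2813]), np.float64(-24.86))
-52 -8 (array([ 0.4182, -0.1671,  0.2813]), np.float64(-24.86))
-54 -9 (array([ 0.4164, -0.1973,  0.2814]), np.float64(-24.86))
```

```bash
python3 -m handwheel '[[[0,0,-25],[0,0,0],-1],[[0,0,-25],[0,0,0],-1],[[-55,-8,0],[0,0,1],-1],[[-55,-8,0],[0,0,1],-1],[[-55,-8,0],[0,0,1],-1],[[-55,-8,0],[0,0,1],-1],[[-55,-8,0],[0,0,1],-1],[[-55,-8,0],[0,0,1],-1],[[-55,-8,0],[0,0,1],-1],[[-55,-8,0],[0,0,1],-1],[[-55,-8,0],[0,0,1],-1],[[-55,-8,0],[0,0,1],-1],[[-55,-8,0],[0,0,1],-1],[[-55,-8,0],[0,0,1],-1],[[-55,-8,0],[0,0,1],-1],[[-55,-8,0],[0,0,1],-1],[[-55,-8,0],[0,0,1],-1],[[0,0,0],[0,0,0],-1],[[0,0,0],[0,0,0],-1]]'
python3 - <<'E'
from h import *
c=cam("wrist"); im=vision.get_image("wrist"); cv2.imwrite("pics/w1.png",im)
np.savez("pics/w1.npz",*c)
print(simulate([]),readout.get_state()["qpos"],proj(c,[.4408,-.213,.187]))
E
```

```text
clock: 2.48
position: [0.4343, -0.2037, 0.281]
ee_rot: [-0.001, 0.843, 0.538, 0.0]
contact_force: [0.5, -0.2, -0.5]
width: 0.0854
gripper_force: 0.0
(array([ 0.4346, -0.2032,  0.2811]), np.float64(-24.8)) [-5.83180556e-01  1.04976311e-01  1.60308626e+00  9.22600569e-04
  1.43411245e+00 -1.50445686e-01] [336.30172027 255.97006266]
```

View pics/w1.png

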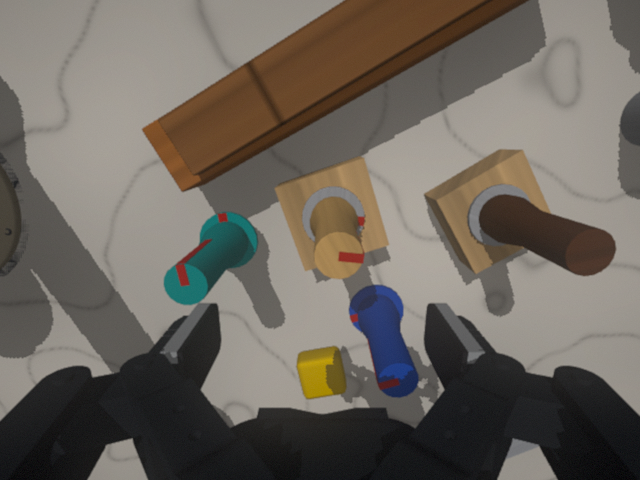

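The wrist view shows the pale leg's top at (338,256), within 2 px of the predicted position. Its stripe runs to (363,259). Teal, blue and dark are clear of the fingers.

```bash
python3 - <<'E'
from h import *
c=cam("wrist"); t=unproj(c,(338,256),.187); e=unproj(c,(363,258.5),.187)
print(t,np.degrees(np.arctan2(*(e-t)[1::-1])))
s=readout.get_state(); r=R.from_quat(s["ee_rot"],scalar_first=True)
print(r.inv().apply(np.array([t[0],t[1],.138])-s["position"])*1000, r.as_matrix().round(4))
E
```

```text
[ 0.44218627 -0.2130591   0.187     ] -30.88615918207916
[ -5.93346521  11.10321589 143.06974595] [[ 4.195e-01  9.078e-01  0.000e+00]
 [ 9.078e-01 -4.195e-01  1.100e-03]
 [ 1.000e-03 -4.000e-04 -1.000e+00]]
```

```bash
python3 -m handwheel '[[[-6,10.5,0],[0,0,0],-1],[[0,0,30],[0,0,0],-1],[[0,0,30],[0,0,0],-1],[[0,0,30],[0,0,0],-1],[[0,0,30],[0,0,0],-1],[[0,0,23],[0,0,0],-1],[[0,0,0],[0,0,0],-1],[[0,0,0],[0,0,0],1],[[0,0,0],[0,0,0],1],[[0,0,0],[0,0,0],1],[[0,0,0],[0,0,0],1],[[0,0,0],[0,0,0],1],[[0,0,0],[0,0,0],1],[[0,0,0],[0,0,0],1],[[0,0,0],[0,0,0],1]]' 60
```

```text
clock: 4.4
position: [0.4422, -0.2143, 0.1394]
ee_rot: [0.001, 0.843, 0.538, 0.001]
contact_force: [1.0, 0.8, 6.2]
width: 0.034
gripper_force: 59.4
```

```bash
python3 -m handwheel '[[[0,0,-5],[0,0,0],1],[[0,0,-15],[0,0,0],1],[[0,0,-20],[0,0,0],1],[[0,0,-20],[0,0,0],1],[[0,0,-20],[0,0,0],1],[[0,0,-20],[0,0,0],1],[[0,0,-20],[0,0,0],1],[[0,0,-10],[0,0,0],1],[[0,0,0],[0,0,0],1],[[0,0,0],[0,0,0],1]]' 80
python3 - <<'E'
from h import *
w=vision.get_image("wrist"); s=vision.get_image("scene")
cv2.imwrite("pics/l1.png",np.hstack([w[180:480,150:550],cv2.resize(s[130:355,150:450],(400,300))]))
p,y=simulate([]);print(p,y, simulate([[[0,0,0],[0,0,-1],1]]*7))
for a,b in((44,6),(45,5),(45,3),(46,4)): print(a,b,simulate([[[a,b,0],[0,0,-1],1]]*7+[[[a,b,0],[0,0,0],1]]))
E
```

```text
clock: 5.65
position: [0.4409, -0.2135, 0.2675]
ee_rot: [-0.001, 0.843, 0.538, -0.0]
contact_force: [0.8, -0.1, -3.6]
width: 0.0341
gripper_force: 80.0
[ 0.4409 -0.2136  0.2674] -24.85 (array([ 0.4409, -0.2136,  0.2674]), np.float64(17.15))
44 6 (array([0.5104, 0.1245, 0.2676]), np.float64(17.15))
45 5 (array([0.5032, 0.1328, 0.2677]), np.float64(17.15))
45 3 (array([0.4877, 0.1338, 0.2677]), np.float64(17.15))
46 4 (array([0.496 , 0.141 , 0.2677]), np.float64(17.15))
```

View pics/l1.png

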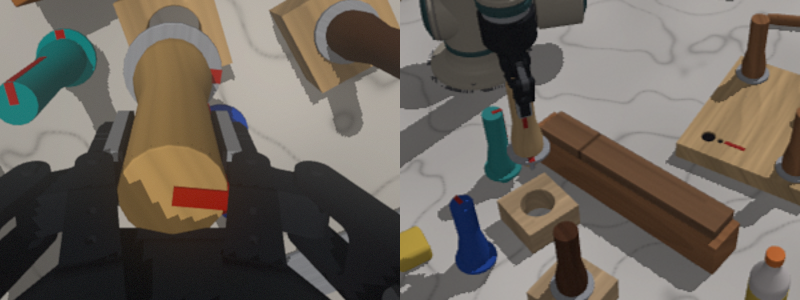

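The leg is gripped and fully out of its stand. The wrist crop shows the stripe nearly along the closing line, pointing right. Now I'll carry it over the timber while turning it +42°.

```bash
python3 -m handwheel '[[[20,6,0],[0,0,0],1],[[40,12,0],[0,0,-1],1],[[44,12,0],[0,0,-1],1],[[44,12,0],[0,0,-1],1],[[44,12,0],[0,0,-1],1],[[44,10,0],[0,0,-1],1],[[44,8,0],[0,0,-1],1],[[40,6,0],[0,0,-1],1],[[25,4,0],[0,0,0],1],[[0,0,0],[0,0,0],1],[[0,0,0],[0,0,0],1],[[0,0,0],[0,0,0],1]]'
python3 - <<'E'
from h import *
cw=cam("wrist");w=vision.get_image("wrist"); s=vision.get_image("scene");t=vision.get_image("top")
for n,i in(("w2",w),("s2",s),("t2",t)):cv2.imwrite(f"pics/{n}.png",i)
p,y=simulate([]);print(p,y,[proj(cw,q) for q in([.5475,.119,.036],[.571,.124,.036],[.441+.107,.12,.151])])
E
```

```text
clock: 7.25
position: [0.5566, 0.1061, 0.2681]
ee_rot: [0.0, 0.594, 0.804, -0.0]
contact_force: [-0.0, 0.2, -3.7]
width: 0.0336
gripper_force: 80.3
[0.5566 0.1063 0.2683] 17.08 [array([317.79296346, 197.77408252]), array([339.92222731, 199.68629312]), array([316.90395741, 219.5810714 ])]
```

View pics/w2.png

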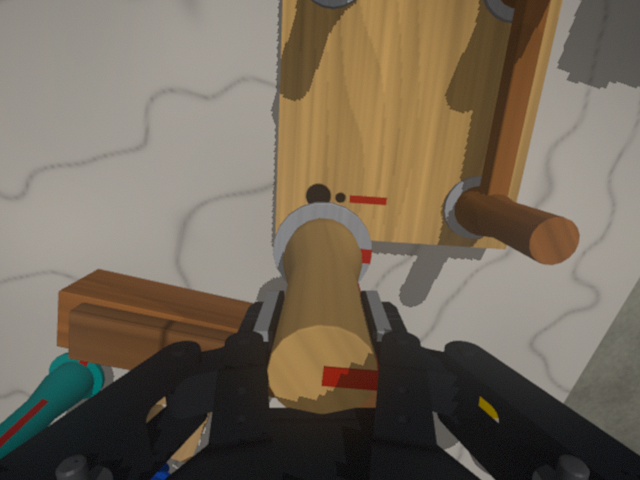

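The wrist view shows the socket at (318,194), the pin hole at (340,197) and the red line's end at (386,201). The held leg's flange spans u 274–371 with its upper edge at v≈203, and the leg's top disc is centred near (324,368). I'll compare these with a model projection.

```bash
python3 - <<'E'
from h import *
c=cam("wrist"); s=readout.get_state(); p=s["position"]
w=cv2.imread("pics/w2.png")
# dark holes centroids
g=cv2.cvtColor(w,cv2.COLOR_BGR2GRAY)
sub=(g[180:206,300:350]<60).astype(np.uint8); n,l,st,ce=cv2.connectedComponentsWithStats(sub)
for i in range(1,n): 
    if st[i,4]>15: print("hole",st[i],ce[i]+[300,180],unproj(c,ce[i]+[300,180],.036))
so=unproj(c,(318,194),.036); le=unproj(c,(386,201),.036); print("line yaw",np.degrees(np.arctan2(*(le-so)[1::-1])))
# flange grey extents
hsv=cv2.cvtColor(w,cv2.COLOR_BGR2HSV)
m=((hsv[...,1]<40)&(hsv[...,2]>90)).astype(np.uint8)
for v in (215,225,235,245,255): print(v,np.where(m[v,262:385])[0][[0,-1]]+262 if m[v,262:385].any() else None)
print("top at u=322:",np.where(m[196:230,322])[0]+196)
a=np.linspace(0,2*np.pi,181)
def circ(tip,r,z): return np.array([proj(c,[tip[0]+r*np.cos(t),tip[1]+r*np.sin(t),tip[2]+z]) for t in a])
tip=p-[0,0,.1174]
for z in(.028,.034):
    q=circ(tip,.034,z); print("flange",z,q.min(0),q.max(0))
q=circ(tip,.018,.165); print("topdisc",q.min(0),q.max(0),"centre",proj(c,tip+[0,0,.165]))
for yaw in(8,12,16):
    d=np.array([np.cos(np.radians(yaw)),np.sin(np.radians(yaw)),0]); print(yaw,"flange stripe",proj(c,tip+d*.034+[0,0,.034]),"top edge",proj(c,tip+d*.018+[0,0,.165]))
E
```

```text
hole [  7   5  23  18 339] [317.87020649 193.62831858] [0.54636775 0.12357009 0.036     ]
hole [36 13  9  9 60] [339.93333333 197.4       ] [0.57034517 0.12662755 0.036     ]
line yaw 11.08796877729437
215 [262 355]
225 [262 363]
235 [262 368]
245 [262 384]
255 [262 384]
top at u=322: [202 203 204 205 206 207 208 209 210 211 212 213 214 215 216 217]
flange 0.028 [273.60558665 201.79923532] [371.03564201 294.93840303]
flange 0.034 [272.42174011 203.28840358] [372.22525748 298.48800048]
topdisc [266.13967256 326.7563907 ] [378.76928292 422.85731848] centre [322.45056725 376.99843758]
8 flange stripe [371.26963028 260.17399547] top edge [377.63010543 384.42813356]
12 flange stripe [371.82726939 256.91288226] top edge [378.27898802 381.14178334]
16 flange stripe [372.14700098 253.61348812] top edge [378.66018353 377.81443793]
```

```bash
python3 - <<'E'
import cv2,numpy as np
w=cv2.imread("pics/w2.png");t=cv2.imread("pics/s2.png")
cv2.imwrite("pics/c2.png",np.hstack([cv2.resize(w[180:420,240:400],(400,600),interpolation=2),cv2.resize(t[120:300,280:400],(400,600),interpolation=2)]))
E
```

```text
(no output)
```

View pics/c2.png

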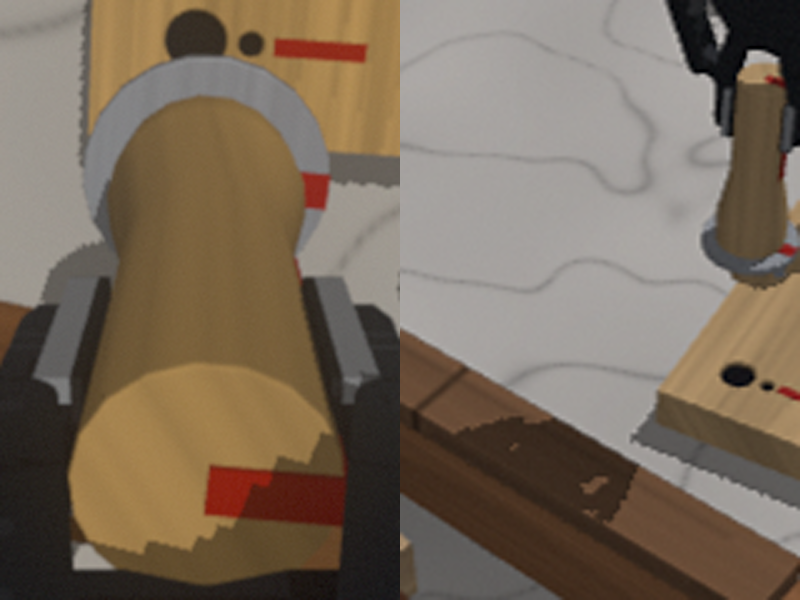

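The model matches within about 1 px: the leg is vertical, its axis is at the TCP and its yaw is about 13°, against about 12° for the stool. I'll go down just short of the socket, so the hole and flange can be compared at nearly the same depth.

```bash
python3 -m handwheel '[[[-15,0,0],[0,0,0],1],[[0,0,20],[0,0,0],1],[[0,0,25],[0,0,0],1],[[0,0,25],[0,0,0],1],[[0,0,18],[0,0,0],1],[[0,0,8],[0,0,0],1],[[0,0,0],[0,0,0],1],[[0,0,0],[0,0,0],1],[[0,0,0],[0,0,0],1]]'
python3 - <<'E'
from h import *
c=cam("wrist");w=vision.get_image("wrist");s=vision.get_image("scene")
cv2.imwrite("pics/w3.png",w);cv2.imwrite("pics/s3.png",s)
p=readout.get_state()["position"];tip=p-[0,0,.1174]
print(p,simulate([]),"axis@seat",proj(c,[p[0],p[1],.036]))
for n,q in(("sock",(.5464,.1236,.036)),("sock top",(.5465,.1206,.036))): print(n,proj(c,q))
a=np.linspace(0,2*np.pi,181)
for nm,cc in(("wrist",c),("scene",cam("scene"))):
  for r,z in((.034,.034),(.034,.028),(.012,0),(.018,.165)):
    q=np.array([proj(cc,tip+[r*np.cos(t),r*np.sin(t),z]) for t in a]); print(nm,r,z,q.min(0).round(1),q.max(0).round(1))
print("scene sock",unproj(cam("scene"),(381.4,232.5),.036))
cv2.imwrite("pics/c3.png",np.hstack([cv2.resize(w[120:420,220:420],(400,600),interpolation=2),cv2.resize(s[150:270,340:420],(400,600),interpolation=2)]))
E
```

```text
clock: 8.52
position: [0.5615, 0.0927, 0.1732]
ee_rot: [0.001, 0.594, 0.805, 0.001]
contact_force: [0.7, 0.7, -3.7]
width: 0.0338
gripper_force: 80.2
[0.56120714 0.092819   0.17293256] (array([0.5612, 0.0928, 0.1729]), np.float64(17.15)) axis@seat [321.70636422 232.91469259]
sock [315.28953936 192.15170538]
sock top [314.3367561  195.75893215]
wrist 0.034 0.034 [271.9 202.9] [371.6 298.1]
wrist 0.034 0.028 [273.  201.4] [370.4 294.5]
wrist 0.012 0 [306.3 224.1] [337.2 253.9]
wrist 0.018 0.165 [265.7 325.9] [378.1 421.9]
scene 0.034 0.034 [365.6 214.7] [394.1 234.4]
scene 0.034 0.028 [365.5 216.5] [393.9 236.2]
scene 0.012 0 [374.  230.9] [383.8 237.8]
scene 0.018 0.165 [375.6 176.8] [391.9 187.2]
scene sock [0.55039404 0.11825234 0.036     ]
```

View pics/c3.png

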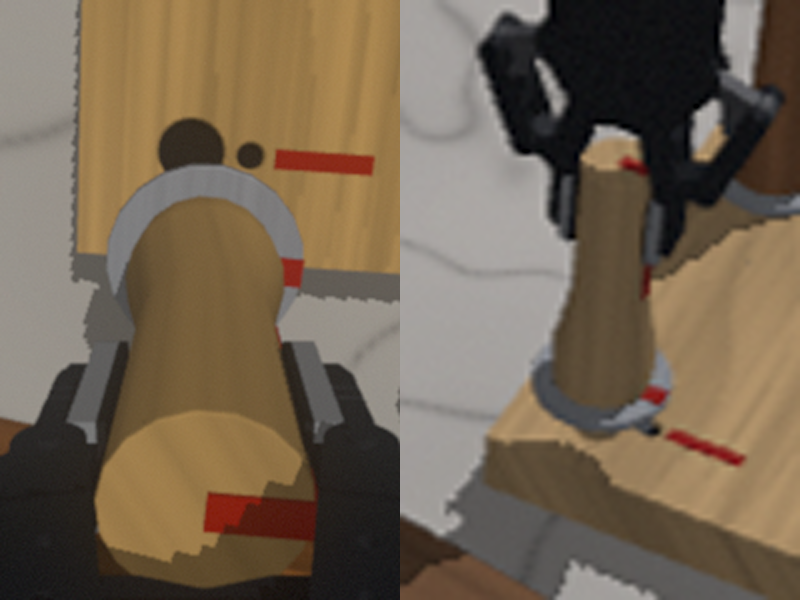

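```bash
python3 - <<'E'
from h import *
def holes(f,c,u0,u1,v0,v1):
    g=cv2.cvtColor(cv2.imread(f),cv2.COLOR_BGR2GRAY)[v0:v1,u0:u1]
    n,l,st,ce=cv2.connectedComponentsWithStats((g<75).astype(np.uint8))
    for i in range(1,n):
        if st[i,4]>4: q=ce[i]+[u0,v0]; print(f,st[i],q.round(1),unproj(c,q,.036).round(4))
holes("pics/s2.png",cam("scene"),372,400,224,245)
holes("pics/top0.png",cam("top"),205,228,198,230)
c=cam("wrist"); holes("pics/w3.png",c,335,353,185,210)
for v in (193,194,195): print(unproj(c,(315.5,v),.036).round(4))
s=readout.get_state(); r=R.from_quat(s["ee_rot"],scalar_first=True)
print(r.inv().apply(np.array([.5475,.121,.046+.1174])-s["position"])*1000)
E
```

```text
pics/s2.png [ 4  5 11  7 58] [381.1 232.1] [0.549  0.1188 0.036 ]
pics/s2.png [16 11  4  2  7] [389.7 235.4] [0.5721 0.1241 0.036 ]
pics/s2.png [22 13  6  3 10] [396.9 237.8] [0.5903 0.1296 0.036 ]
pics/top0.png [ 5  0  5  5 16] [211.9 199.6] [0.5862 0.1302 0.036 ]
pics/top0.png [ 6  7  6  5 24] [213.5 206.9] [0.5707 0.1268 0.036 ]
pics/top0.png [  5  14  14  13 133] [216.2 217.8] [0.5474 0.1214 0.036 ]
pics/w3.png [  4   7  13  12 130] [344.8 197.4] [0.57   0.1266 0.036 ]
[0.5464 0.1231 0.036 ]
[0.5466 0.1223 0.036 ]
[0.5468 0.1216 0.036 ]
[30.97301216 -4.79666162  9.51782461]
```

```bash
python3 -m handwheel '[[[10,-2,0],[0,0,0],1],[[14,-2,0],[0,0,0],1],[[6.5,-1,0],[0,0,0],1],[[0,0,0],[0,0,0],1],[[0,0,5],[0,0,0],1],[[0,0,3],[0,0,0],1],[[0,0,0],[0,0,0],1],[[0,0,0],[0,0,0],1],[[0,0,0],[0,0,0],1],[[0,0,0],[0,0,0],1]]'
python3 - <<'E'
from h import *
s=vision.get_image("scene");t=vision.get_image("top");st=readout.get_state()
p=st["position"];tip=p-[0,0,.1174]; print(p,tip,simulate([]),st["qd"])
a=np.linspace(0,2*np.pi,181); cc=cam("scene")
for r,z in((.034,.034),(.034,.028),(.012,0),(.012,.028)):
    q=np.array([proj(cc,tip+[r*np.cos(x),r*np.sin(x),z]) for x in a]); print(r,z,q.min(0).round(1),q.max(0).round(1))
cv2.imwrite("pics/c4.png",np.hstack([cv2.resize(t[160:280,160:240],(400,600),interpolation=2),cv2.resize(s[165:255,350:410],(400,600),interpolation=2)]))
E
```

```text
clock: 9.88
position: [0.5472, 0.1204, 0.1644]
ee_rot: [0.0, 0.594, 0.805, 0.0]
contact_force: [0.2, -0.3, -3.1]
width: 0.034
gripper_force: 80.2
[0.54717614 0.12045787 0.16441541] [0.54717614 0.12045787 0.04701541] (array([0.5472, 0.1205, 0.1644]), np.float64(17.14)) [ 0.00055978  0.00085644  0.00201711  0.00086729 -0.00122834 -0.00131499]
0.034 0.034 [368.3 209.1] [396.2 228.1]
0.034 0.028 [368.2 210.8] [395.9 229.9]
0.012 0 [376.4 225. ] [386.1 231.7]
0.012 0.028 [377.1 216.8] [386.9 223.6]
```

View pics/c4.png

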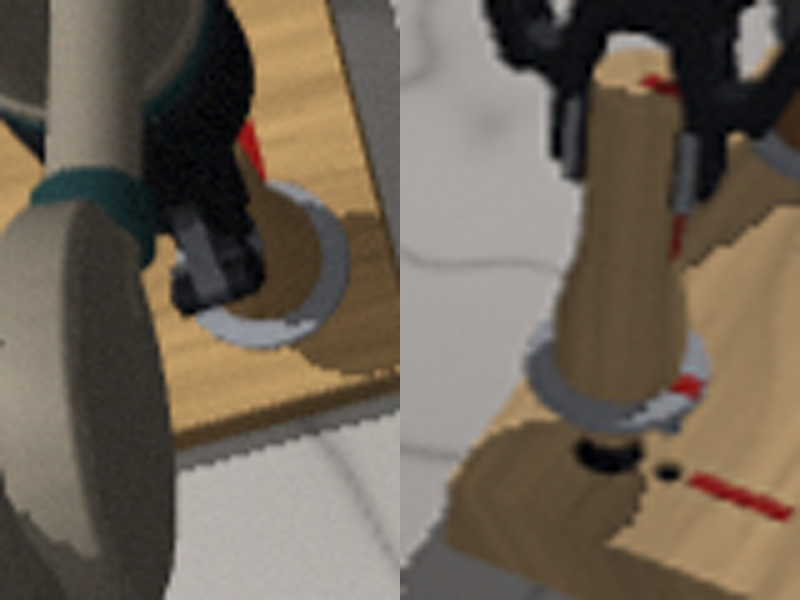

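The scene crop shows the tenon centred over the socket (both near u≈381) with clear space below it, and the pin above the pin hole at about (390,235). The arm is still, so I'm handing in.

```bash
python3 -c "
from rig import manip;print(manip.sign_off())"
```

```text
the job is handed in; nothing more can be done
None
```

I handed the job in at about 10 s on the robot's clock: the pale leg is held upright and still about 11 mm above the seat, with its tenon centred over the socket to within about 2 mm and its pin over the pin hole; the hand-in returned no verdict.

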